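Finish the soap-ball pyramid

ROBOT

A 6-joint arm with a two-finger parallel gripper is mounted at the origin on the work surface. World frame = base frame: x ahead of the robot, y to its left, z up, the work surface at z = 0. Lengths are in m, angles in rad, forces in N, time in s.
With the tool pointing down it reaches from about 0.375 to 0.9 m from the base axis. Payload 3.1 kg.
Tool frame: the origin (TCP) lies on the centre line of the jaws, within the pads' length; the fingertips stand 19 mm ahead of it and the grasp point (between the pads) is the TCP; y points along the fingers, x is the direction in which the jaws open and shut, and the axes are right-handed (so a half turn about y gives the same grasp; the last joint's range is limited). The gripper opens to 85 mm and grips with 20 to 120 N. Pads are 22 mm wide; open, the fingers measure 114 mm over their backs; the gripper's body (76 mm by 85 mm) begins 54 mm behind the grasp point. The pads swing forward as they close: fully open they stand 13 mm farther back than shut.
Start: joints at [1.095, 0.527, 1.433, -0, 1.181, -0.178], TCP at [0.183, 0.598, 0.25] pointing down, gripper open.
Joint ranges: [-3.08, 3.08], [-0.75, 2.2], [0.22, 2.44], [-1.43, 4.57], [0, 2.65], [-2.85, 2.85]. Speed limits (rad/s): [2.79, 2.79, 3.14, 3.14, 3.14, 3.14].

INTERFACE

Orientations are given as a unit quaternion [x, y, z, w].
In Python, from station import * gives the robot as it stands.
- The arm moves only by the tool step_arm, never from a script. Its argument "moves" is a list of rows, each a list of 7 numbers: the turn, a rotation vector about the tool's x, y, z in rad, then the shift along the tool's x, y, z in cm, then the closure, from -1 (fully open) to 1 (shut). A call has 1 to 12 rows; each row is the pose to reach, as a shift and turn from the pose measured when the call began, along the tool's axes at that moment; what a row does not reach only later rows make up. A row lasts 1/8 s, in which the tool goes at most 62.5 mm and 10.7 degrees, less where a joint would pass 70% of its speed; a pose out of reach is approached as far as the arm can. A call with a gripper value outside its range is refused whole. The fingers move at their own pace and stop on an object; "grip_force" is the grip in N (left out, the last holds). Time passes only in rows, so rows that repeat a pose let the fingers close. It gives the time, the measured TCP pose, the force and the opening at its end, in the units of the state.
- sense(): the state, without advancing time (a new reading comes with each control period).
- snapshot(name): name is "side" or "top"; returns a dict with "frame" (420x560x3 uint8, red, green, blue), "z_map" (420x560 float32, m along the optical axis (not along the pixel's ray), 0 where there is no reading), "vfov" (degrees; the focal length in pixels is half the picture's height over the tangent of half this angle, whatever the lens; pixels are square), "cx", "cy" (the principal point, pixels), "dist" ([k1, k2, p1, p2, k3] as OpenCV has them; the pictures are not rectified), "xyz" and "orientation" of the camera in the world. Camera axes: x right, y down, z forward; pixel columns grow to the right and rows downward; lengths in m; the calibration is good to about 2 mm. A picture is of the moment at which its call begins.
- sign_off(): hands the job in, once; it reports no verdict.
The state is a dict: "t": time; "q": joint angles; "qd": joint speeds; "tau": joint torques, N m; "tcp_pos": TCP position; "tool_rot": TCP orientation; "force": force on the tool from outside, world axes, zero at the start; "ft_torque": the same for the moment, N m; "finger_gap": opening from 0.0 (shut) to 1.0 (fully open).
Only numpy, scipy, OpenCV 4.12 (cv2) and the standard library are available. Lean on these libraries where they do the work, as an engineer would, in place of code of your own. Each camera call takes 0.05 s, during which the arm holds its last target.

TASK

The display pyramid of soap balls on the wooden stand is unfinished: two yellow balls are in place and the third seat is empty. Put the loose yellow ball into the empty seat, then set the blue ball on top in the hollow between the three yellow ones, and leave the finished pyramid standing.

Things in the scene. Friction and masses are not known exactly. Their poses are not given: they have to be found in the camera images.
- yellow_center (a point): Centre of the loose yellow soap ball: hard, 60 mm across, 0.12 kg. It starts in one of four white jar lids (56 mm across, 14 mm high, fixed, 130 mm or more apart, two on each side of the stand), centre 34 mm above the table. The others hold the blue ball and a pink and a green one that are not wanted. Grip it from any side, at its middle or up to 9 mm higher. Its axes mean nothing.
- blue_center (a point): Centre of the blue soap ball, of the same size and weight as the yellow one. It starts in another of the four white jar lids, its centre 34 mm above the table. Its axes mean nothing.
- empty_seat (a point): Centre of a ball sitting in the stand's empty seat (nearest the robot), 42 mm above the table. Stand: fixed wooden board, 150 x 150 x 18 mm, turned up to 30 deg, three 36 mm holes 63 mm apart. Axes: x to the middle of the board, y across, z up. The two yellow balls in place (loose, 60 mm) are centred at x = 54.6, y = +31.5 and -31.5 mm from here. Fingers closing along y clear them; along x they do not.
- crown (a point): Centre of the top ball when it rests in the hollow of the three seated balls: over the middle of the board, 36 mm along x from the empty-seat point and 48 mm above it, 90 mm above the table. Same axes. The lower balls' tops are 18 mm below this point, so fingertips reaching under 15 mm below the held ball's middle stay clear of them.
Things that resemble listed ones, but are neither listed nor needed, are in the scene too. There is more than one size of the part that bears blue_center; the job needs the smallest.

How it is judged:
By the outcome, as a careful person would: the job done as asked, in the order asked, and still so for the second after the job is handed in, with the robot touching nothing.
It also fails if it takes over 64 s, if anything falls off the work surface, if the arm or the gripper's body presses on something with over 40 N, if the wrist force passes 120 N, or if a joint passes its speed limit or range.

## Working session

There is one attempt and no reset: what is moved stays moved. The work goes in short steps, Python scripts to look and compute and a tool call to move; the robot and the scene stay as the last step left them, time stands still between calls to the robot, and variables do not carry over. Pictures are saved under pics/ and viewed, and the job is handed in when it is done.

Besides the shell and the picture viewer there is one more tool, called after ">>>" as name(argument=value, ...), one argument or row to a line, values as JSON. step_arm: Moves the arm, as the interface text tells. Its arguments: {"type":"object","properties":{"moves":{"type":"array","items":{"type":"array","items":{"type":"number"}}},"grip_force":{"type":"number"}},"required":["moves"]}

```bash
mkdir -p pics; ls; python3 - <<'E'
from station import *
import cv2,numpy as np,pickle
s=sense();print(s)
d={}
for n in("top","side"):
    c=snapshot(n);d[n]=c
    print(n,{k:v for k,v in c.items() if k not in("frame","z_map")})
    cv2.imwrite(f"pics/{n}0.png",c["frame"][:,:,::-1])
pickle.dump(d,open("s0.pkl","wb"))
E
```

```text
pics
{'t': 0.0, 'q': array([ 1.09547950e+00,  5.28450595e-01,  1.43392200e+00, -2.59555336e-05,
        1.18138915e+00, -1.78472708e-01]), 'qd': array([-0.0001162 ,  0.00138081,  0.00043407,  0.00063727, -0.0001129 ,
       -0.00248574]), 'tau': array([-2.49119245e-05, -4.42350483e+01, -1.78017712e+01, -1.77716538e-04,
        8.42206908e-03, -2.48559326e-05]), 'tcp_pos': array([0.18245897, 0.59705916, 0.24933687]), 'tool_rot': array([ 0.56878632,  0.4198826 , -0.42125045, -0.56809224]), 'force': array([-0.56378895, -0.36558329, -0.10495492]), 'ft_torque': array([-0.01532775, -0.00072548,  0.00102516]), 'finger_gap': 0.9967614436278279}
top {'vfov': 45.09031347366903, 'cx': 281.84737216515464, 'cy': 215.02268544836272, 'dist': array([-0.18139705,  0.        ,  0.        ,  0.        ,  0.        ]), 'xyz': array([ 0.33054712, -0.01156411,  1.15460498]), 'orientation': array([-0.69886171,  0.71251906, -0.04491842,  0.04348831])}
side {'vfov': 53.52637495756612, 'cx': 273.79008417273786, 'cy': 214.40108416094094, 'dist': array([0.01807879, 0.        , 0.        , 0.        , 0.        ]), 'xyz': array([0.1944955 , 0.41005227, 0.71134566]), 'orientation': array([-0.23839303,  0.9070262 , -0.33391902,  0.09471179])}
```

View pics/top0.png

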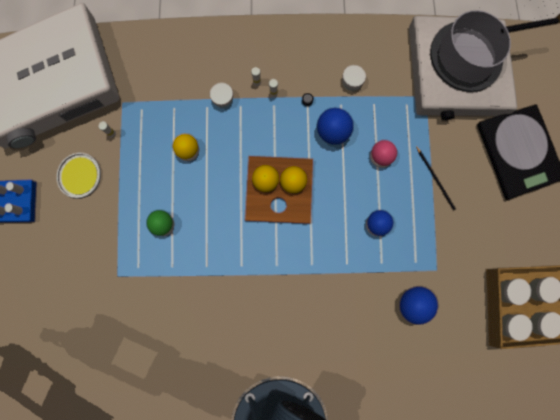

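View pics/side0.png

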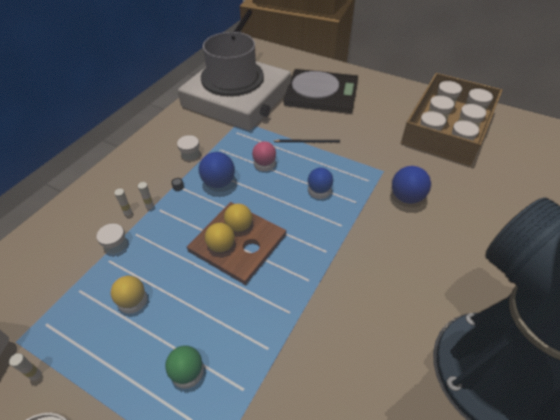

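The top view shows the loose yellow ball at (185,147), small blue at (380,223), pink at (385,153), green at (160,223) and the seated yellows at (265,179) and (293,180). The empty hole is at (279,206). The larger blue balls at (335,126) and (419,305) are decoys.

```bash
cat > h.py <<'E'
import numpy as np,cv2
from scipy.spatial.transform import Rotation as R
def K(c):
    f=210/np.tan(np.radians(c["vfov"])/2)
    return np.array([[f,0,c["cx"]],[0,f,c["cy"]],[0,0,1]])
def rays(c,px):
    u=cv2.undistortPoints(np.array(px,float).reshape(-1,1,2),K(c),c["dist"]).reshape(-1,2)
    return R.from_quat(c["orientation"]).apply(np.c_[u,np.ones(len(u))])
def plane(c,px,z):
    d=rays(c,px);o=c["xyz"];return o+d*((z-o[2])/d[:,2])[:,None]
def mask(c,col,ctr,rad):
    hsv=cv2.cvtColor(c["frame"],cv2.COLOR_RGB2HSV)
    lo,hi={"y":((18,150,60),(32,255,255)),"b":((112,170,40),(128,255,255))}[col]
    m=cv2.inRange(hsv,lo,hi);w=np.zeros_like(m);cv2.circle(w,ctr,rad,255,-1);m&=w
    return cv2.morphologyEx(m,cv2.MORPH_OPEN,np.ones((3,3),np.uint8))
def coneaxis(c,m):
    # contour rays -> cone fit: d.a=cos(alpha): linear
    cn=max(cv2.findContours(m,cv2.RETR_EXTERNAL,cv2.CHAIN_APPROX_NONE)[0],key=cv2.contourArea)
    p=cv2.convexHull(cn).reshape(-1,2)
    d=rays(c,p);d/=np.linalg.norm(d,axis=1)[:,None]
    n=np.linalg.lstsq(d,np.ones(len(d)),rcond=None)[0]
    L=np.linalg.norm(n);return n/L,np.arccos(1/L)
def tri(o1,a1,o2,a2):
    A=np.c_[a1,-a2];t=np.linalg.lstsq(A,o2-o1,rcond=None)[0]
    p,q=o1+t[0]*a1,o2+t[1]*a2;return (p+q)/2,np.linalg.norm(p-q),t
E
python3 - <<'E'
from h import *;import pickle
d=pickle.load(open("s0.pkl","rb"));T,S=d["top"],d["side"]
B={"yl":("y",(185,147),20,(127,292),24,.034),"bl":("b",(380,223),18,(320,181),20,.034),"yA":("y",(264,179),14,(220,238),17,.042),"yB":("y",(294,180),14,(239,218),17,.042),
"big1":("b",(335,126),25,(216,170),26,.034),"big2":("b",(419,305),25,(411,185),26,.034)}
for k,(col,a,ra,b,rb,z) in B.items():
    r=[]
    for c,p,rr in((T,a,ra),(S,b,rb)):
        ax,al=coneaxis(c,mask(c,col,p,rr));r.append((ax,al))
    P,g,t=tri(T["xyz"],r[0][0],S["xyz"],r[1][0])
    pl=[(c["xyz"]+x[0]*(z-c["xyz"][2])/x[0][2]).round(4) for c,x in zip((T,S),r)]
    print(k,"tri",P.round(4),"gap%.4f"%g,"rad",[round(float(np.sin(x[1])*tt),4) for x,tt in zip(r,t)],"planes",pl[0][:2],pl[1][:2])
# hole & board corners, z=.018
hsv=cv2.cvtColor(T["frame"],cv2.COLOR_RGB2HSV)
m=cv2.inRange(hsv,(95,40,100),(112,200,255))
w=np.zeros_like(m);cv2.circle(w,(279,206),12,255,-1);m&=w
M=cv2.moments(m);print("hole px",M["m10"]/M["m00"],M["m01"]/M["m00"],M["m00"]/255)
print("holepts",plane(T,[[M["m10"]/M["m00"],M["m01"]/M["m00"]]],.018),plane(S,[[252,246]],.018))
b=cv2.inRange(hsv,(3,100,40),(16,255,200));b=cv2.morphologyEx(b,cv2.MORPH_OPEN,np.ones((3,3)))
w=np.zeros_like(b);w[145:235,235:325]=255;b&=w
cn=np.vstack(cv2.findContours(b,cv2.RETR_EXTERNAL,cv2.CHAIN_APPROX_NONE)[0])
bx=cv2.boxPoints(cv2.minAreaRect(cn));q=plane(T,bx,.018);print(bx.round(1),q.round(4),q.mean(0),np.linalg.norm(np.diff(q,axis=0),axis=1))
for n,c in d.items():
    I=c["frame"][:,:,::-1].copy()
    for k,v in B.items():
        mm=mask(c,v[0],v[1] if n=="top" else v[3],v[2] if n=="top" else v[4]); cv2.drawContours(I,cv2.findContours(mm,0,1)[0],-1,(255,0,255),1)
    if n=="top": I=I[90:330,120:450]
    else: I=I[120:420,60:460]
    cv2.imwrite(f"pics/{n}m.png",cv2.resize(I,(800,int(800*I.shape[0]/I.shape[1])) ,interpolation=0))
E
```

```text
Traceback (most recent call last):
  File "h.py", line 18, in coneaxis
    cn=max(cv2.findContours(m,cv2.RETR_EXTERNAL,cv2.CHAIN_APPROX_NONE)[0],key=cv2.contourArea)
ValueError: max() iterable argument is empty
```

```bash
python3 - <<'E'
from h import *;import pickle
d=pickle.load(open("s0.pkl","rb"));T,S=d["top"],d["side"]
for c,ps in((T,[(185,147),(175,150),(192,140),(265,185),(380,223),(375,228),(385,215),(279,206),(255,215)]),(S,[(127,292),(120,298),(220,238),(320,181),(315,188),(252,246),(240,265)])):
    h=cv2.cvtColor(c["frame"],cv2.COLOR_RGB2HSV)
    for p in ps: print(p,h[p[1],p[0]])
E
```

```text
(185, 147) [ 24 255 182]
(175, 150) [ 24 255 140]
(192, 140) [ 24 255 151]
(265, 185) [ 24 255 152]
(380, 223) [112 196 151]
(375, 228) [112 212 113]
(385, 215) [112 214 132]
(279, 206) [103 109 177]
(255, 215) [ 13 189 123]
(127, 292) [ 22 141 168]
(120, 298) [ 22 134 145]
(220, 238) [ 23 148 164]
(320, 181) [113 140 124]
(315, 188) [111 122  86]
(252, 246) [104  93 162]
(240, 265) [ 11 106 116]
```

```bash
sed -i 's/"y":((18,150,60),(32,255,255)),"b":((112,170,40),(128,255,255))/"y":((18,90,40),(34,255,255)),"b":((109,100,20),(130,255,255))/' h.py
cat > m.py <<'E'
from h import *;import pickle
d=pickle.load(open("s0.pkl","rb"));T,S=d["top"],d["side"]
B={"yl":("y",(185,147),20,(127,292),24,.034),"bl":("b",(380,223),18,(320,181),20,.034),"yA":("y",(264,179),14,(220,238),17,.042),"yB":("y",(294,180),14,(239,218),17,.042),
"big1":("b",(335,126),25,(216,170),26,.034),"big2":("b",(419,305),25,(411,185),26,.034)}
for k,(col,a,ra,b,rb,z) in B.items():
    r=[]
    for c,p,rr in((T,a,ra),(S,b,rb)):
        ax,al=coneaxis(c,mask(c,col,p,rr));r.append((ax,al))
    P,g,t=tri(T["xyz"],r[0][0],S["xyz"],r[1][0])
    pl=[(c["xyz"]+x[0]*(z-c["xyz"][2])/x[0][2]).round(4) for c,x in zip((T,S),r)]
    print(k,"tri",P.round(4),"gap%.4f"%g,"rad",[round(float(np.sin(x[1])*tt),4) for x,tt in zip(r,t)],"planes",pl[0][:2],pl[1][:2])
# hole & board corners, z=.018
hsv=cv2.cvtColor(T["frame"],cv2.COLOR_RGB2HSV)
m=cv2.inRange(hsv,(95,40,100),(112,200,255))
w=np.zeros_like(m);cv2.circle(w,(279,206),12,255,-1);m&=w
M=cv2.moments(m);print("hole px",M["m10"]/M["m00"],M["m01"]/M["m00"],M["m00"]/255)
print("holepts",plane(T,[[M["m10"]/M["m00"],M["m01"]/M["m00"]]],.018),plane(S,[[252,246]],.018))
b=cv2.inRange(hsv,(3,100,40),(16,255,200));b=cv2.morphologyEx(b,cv2.MORPH_OPEN,np.ones((3,3)))
w=np.zeros_like(b);w[145:235,235:325]=255;b&=w
cn=np.vstack(cv2.findContours(b,cv2.RETR_EXTERNAL,cv2.CHAIN_APPROX_NONE)[0])
bx=cv2.boxPoints(cv2.minAreaRect(cn));q=plane(T,bx,.018);print(bx.round(1),q.round(4),q.mean(0),np.linalg.norm(np.diff(q,axis=0),axis=1))
for n,c in d.items():
    I=c["frame"][:,:,::-1].copy()
    for k,v in B.items():
        mm=mask(c,v[0],v[1] if n=="top" else v[3],v[2] if n=="top" else v[4]); cv2.drawContours(I,cv2.findContours(mm,0,1)[0],-1,(255,0,255),1)
    if n=="top": I=I[90:330,120:450]
    else: I=I[120:420,60:460]
    cv2.imwrite(f"pics/{n}m.png",cv2.resize(I,(800,int(800*I.shape[0]/I.shape[1])) ,interpolation=0))
E
python3 m.py
```

```text
yl tri [0.635  0.2042 0.0365] gap0.0023 rad [0.0288, 0.0262] planes [0.6347 0.2039] [0.6378 0.204 ]
bl tri [ 0.45   -0.2347  0.0346] gap0.0008 rad [0.0286, 0.0278] planes [ 0.4505 -0.2347] [ 0.4499 -0.2354]
yA tri [0.5526 0.0215 0.046 ] gap0.0007 rad [0.0298, 0.0293] planes [0.5537 0.0217] [0.5544 0.019 ]
yB tri [ 0.5525 -0.0424  0.0351] gap0.0030 rad [0.0305, 0.0303] planes [ 0.5498 -0.0429] [ 0.5503 -0.0373]
big1 tri [ 0.6719 -0.1388  0.0486] gap0.0012 rad [0.0411, 0.0385] planes [ 0.6759 -0.1408] [ 0.683  -0.1507]
big2 tri [ 0.2635 -0.3112  0.0484] gap0.0019 rad [0.0406, 0.0365] planes [ 0.2636 -0.3149] [ 0.2641 -0.3272]
hole px 278.4714285714286 204.9857142857143 140.0
holepts [[ 0.49657412 -0.00804172  0.018     ]] [[ 0.49357497 -0.00565616  0.018     ]]
[[245.3 220. ]
 [248.1 156.1]
 [312.5 158.9]
 [309.7 222.8]] [[ 0.4638  0.0676  0.018 ]
 [ 0.6119  0.0598  0.018 ]
 [ 0.6024 -0.0883  0.018 ]
 [ 0.4546 -0.0779  0.018 ]] [ 0.53316232 -0.00971581  0.018     ] [0.14832702 0.14847426 0.14817702]
```

View pics/topm.png

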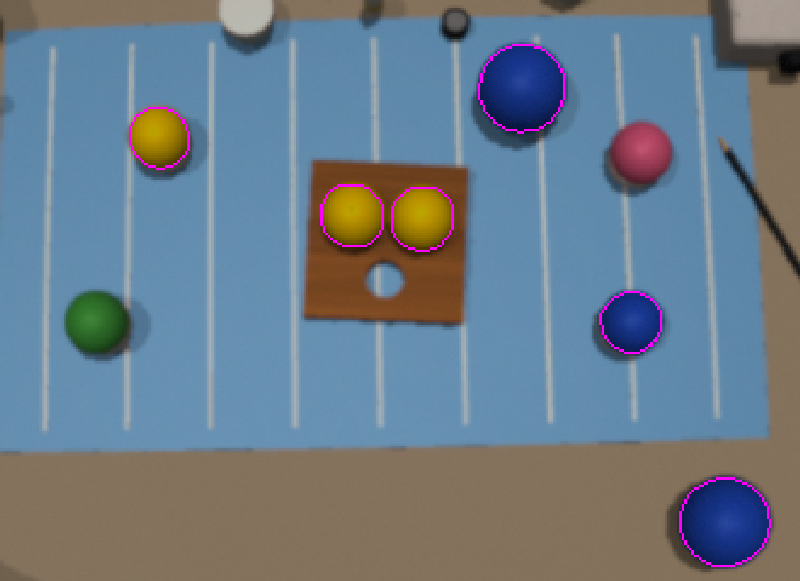

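View pics/sidem.png

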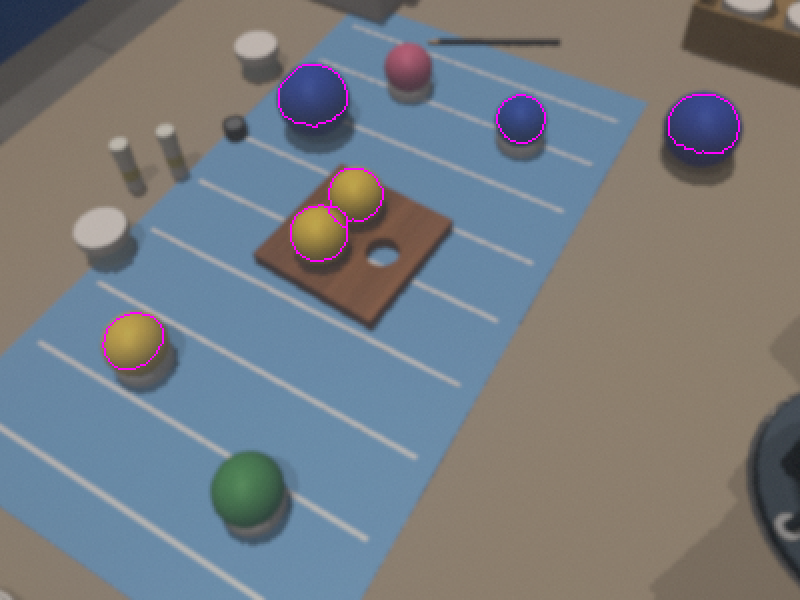

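```bash
cat > g.py <<'E'
import sys
from h import *
from station import sense
def row(pos,yaw,s=None):
    # target: tool y down, tool x = world dir at angle yaw (deg) or opposite
    s=s or sense();Rc=R.from_quat(s["tool_rot"])
    best=None
    for a in(yaw,yaw+180):
        a=np.radians(a);x=np.array([np.cos(a),np.sin(a),0]);y=np.array([0,0,-1.]);z=np.cross(x,y)
        rv=(Rc.inv()*R.from_matrix(np.c_[x,y,z])).as_rotvec()
        if best is None or np.linalg.norm(rv)<np.linalg.norm(best):best=rv
    sh=Rc.inv().apply(np.array(pos)-s["tcp_pos"])*100
    return best.round(3),sh.round(2)
if __name__=="__main__":
    v=list(map(float,sys.argv[1:]));s=sense();print("t",s["t"],"tcp",s["tcp_pos"].round(4),"F",s["force"].round(2),"gap",round(s["finger_gap"],3),"q",s["q"].round(3))
    print(R.from_quat(s["tool_rot"]).as_matrix().round(3).tolist())
    print(row(v[:3],v[3],s))
E
python3 g.py .635 .204 .20 86.6
```

```text
t 0.1 tcp [0.1825 0.5971 0.2494] F [ 0.07  0.46 -0.2 ] gap 0.997 q [ 1.095  0.528  1.434 -0.     1.181 -0.179]
[[0.292, -0.001, -0.956], [0.956, -0.002, 0.292], [-0.002, -1.0, 0.0]]
(array([-0.001, -0.237, -0.002]), array([-24.35,   4.97, -54.77]))
```

>>> step_arm(
  moves=[
    [0,-0.237,0,-6,1,-14,-1],
    [0,-0.237,0,-12,2.5,-27,-1],
    [0,-0.237,0,-18,4,-41,-1],
    [0,-0.237,0,-24.35,5,-54.77,-1],
    [0,-0.237,0,-24.35,5,-54.77,-1],
    [0,-0.237,0,-24.35,5,-54.77,-1],
    [0,-0.237,0,-24.35,5,-54.77,-1],
    [0,-0.237,0,-24.35,5,-54.77,-1],
    [0,-0.237,0,-24.35,5,-54.77,-1],
    [0,-0.237,0,-24.35,5,-54.77,-1],
    [0,-0.237,0,-24.35,5,-54.77,-1],
    [0,-0.237,0,-24.35,5,-54.77,-1],
  ],
  grip_force=30,
)

```text
t: 1.6
tcp_pos: [0.634, 0.2042, 0.199]
tool_rot: [-0.514, -0.484, 0.486, 0.515]
force: [-0.2, 0.5, -0.2]
finger_gap: 0.999
```

```bash
python3 g.py .635 .204 .039 86.6
```

```text
t 1.6 tcp [0.634  0.2042 0.199 ] F [-0.16  0.51 -0.2 ] gap 0.999 q [ 1.450e-01  6.400e-01  1.368e+00 -1.000e-03  1.137e+00 -1.366e+00]
[[0.06, -0.003, -0.998], [0.998, -0.002, 0.06], [-0.002, -1.0, 0.003]]
(array([-0.003, -0.001, -0.002]), array([ 0.02, 16.  , -0.16]))
```

>>> step_arm(
  moves=[
    [0,0,0,0,5,-0.16,-1],
    [0,0,0,0,10,-0.16,-1],
    [0,0,0,0,13,-0.16,-1],
    [0,0,0,0,15,-0.16,-1],
    [0,0,0,0,16,-0.16,-1],
    [0,0,0,0,16,-0.16,-1],
    [0,0,0,0,16,-0.16,-1],
  ],
)

```text
t: 2.48
tcp_pos: [0.636, 0.2041, 0.0404]
tool_rot: [0.515, 0.484, -0.485, -0.515]
force: [0.2, -0.4, -0.7]
finger_gap: 0.998
```

```bash
python3 g.py .635 .204 .039 86.6; python3 - <<'E'
from station import *
import cv2
c=snapshot("side");cv2.imwrite("pics/side1.png",cv2.resize(c["frame"][200:400,40:300,::-1],(780,600)))
E
```

```text
t 2.475 tcp [0.636  0.2041 0.0404] F [ 0.19 -0.39 -0.75] gap 0.998 q [ 1.440e-01  8.480e-01  1.447e+00 -1.000e-03  8.480e-01 -1.366e+00]
[[0.06, -0.001, -0.998], [0.998, -0.001, 0.06], [-0.001, -1.0, 0.001]]
(array([-0.001, -0.001, -0.001]), array([-0.02,  0.14,  0.1 ]))
```

View pics/side1.png

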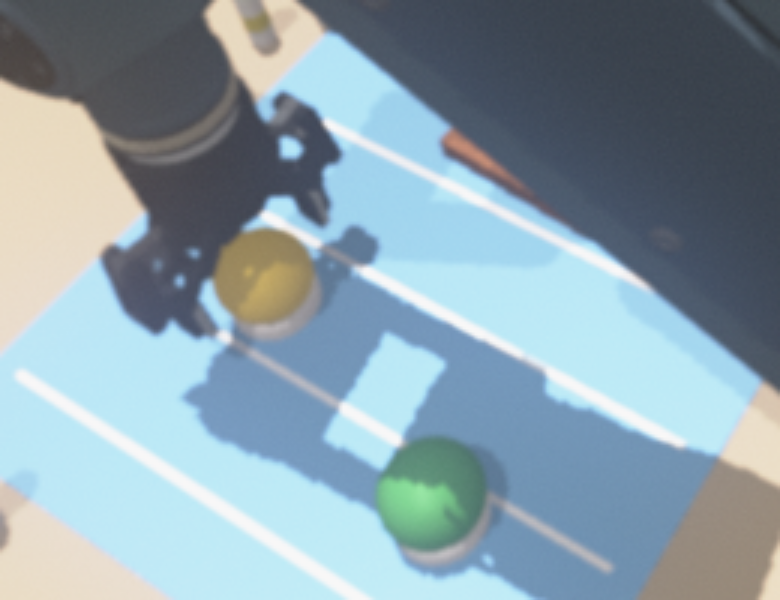

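The fingertips at crop (320,215) and (205,330) straddle the ball centred at (265,277), so I'm closing the gripper.

>>> step_arm(
  moves=[
    [0,0,0,0,0,0.1,1],
    [0,0,0,0,0,0.1,1],
    [0,0,0,0,0,0.1,1],
    [0,0,0,0,0,0.1,1],
    [0,0,0,0,0,0.1,1],
    [0,0,0,0,0,0.1,1],
    [0,0,0,0,0,0.1,1],
    [0,0,0,0,0,0.1,1],
  ],
  grip_force=30,
)

```text
t: 3.52
tcp_pos: [0.6358, 0.2048, 0.0417]
tool_rot: [0.515, 0.485, -0.484, -0.515]
force: [-0.7, 2.2, 6.8]
finger_gap: 0.685
```

>>> step_arm(
  moves=[
    [0,0,0,0,-3,0,1],
    [0,0,0,0,-8,0,1],
    [0,0,0,0,-12,0,1],
    [0,0,0,0,-14,0,1],
    [0,0,0,0,-14,0,1],
  ],
)

```text
t: 4.15
tcp_pos: [0.6364, 0.2046, 0.1832]
tool_rot: [0.516, 0.486, -0.483, -0.514]
force: [-0.1, -0.0, -1.1]
finger_gap: 0.68
```

```bash
python3 g.py .497 -.0077 .15 86.6; python3 - <<'E'
from station import *
import cv2,pickle
c=snapshot("side");pickle.dump(c,open("s2.pkl","wb"));cv2.imwrite("pics/side2.png",c["frame"][:,:,::-1])
E
```

```text
t 4.15 tcp [0.6364 0.2046 0.1832] F [-0.11 -0.02 -1.1 ] gap 0.68 q [ 1.450e-01  6.580e-01  1.380e+00 -1.000e-03  1.098e+00 -1.366e+00]
[[0.06, 0.005, -0.998], [0.998, -0.0, 0.06], [0.0, -1.0, -0.005]]
(array([ 0.005, -0.001,  0.   ]), array([-22.03,   3.26,  12.65]))
```

View pics/side2.png

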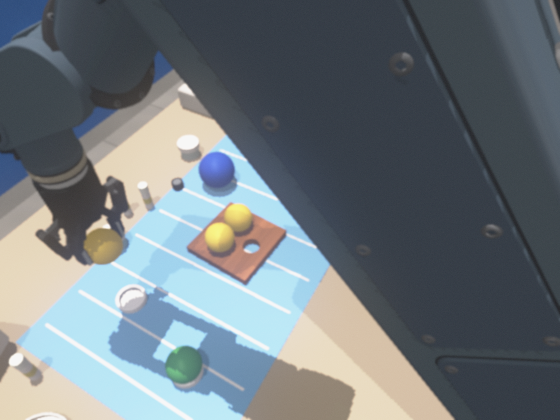

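The ball is held (gap 0.68 of the opening), and its lid at (130,299) is empty.

>>> step_arm(
  moves=[
    [0,0,0,-6,1,3.5,1],
    [0,0,0,-11,2,6.5,1],
    [0,0,0,-16,3,9.5,1],
    [0,0,0,-20,3.26,11.5,1],
    [0.005,0,0,-22.03,3.26,12.65,1],
    [0.005,0,0,-22.03,3.26,12.65,1],
    [0.005,0,0,-22.03,3.26,12.65,1],
    [0.005,0,0,-22.03,3.26,12.65,1],
  ],
)

```text
t: 5.2
tcp_pos: [0.4962, -0.007, 0.1485]
tool_rot: [-0.514, -0.484, 0.486, 0.515]
force: [0.3, -0.8, -1.9]
finger_gap: 0.682
```

```bash
python3 g.py .497 -.0077 .049 86.6; python3 - <<'E'
from station import *
import cv2,pickle
d={}
for n in("side","top"):
    c=snapshot(n);d[n]=c;cv2.imwrite(f"pics/{n}3.png",c["frame"][:,:,::-1])
pickle.dump(d,open("s3.pkl","wb"))
E
```

```text
t 5.2 tcp [ 0.4962 -0.007   0.1485] F [ 0.26 -0.77 -1.93] gap 0.682 q [-2.390e-01  5.180e-01  1.846e+00 -1.000e-03  7.820e-01 -1.750e+00]
[[0.059, -0.004, -0.998], [0.998, -0.0, 0.059], [-0.0, -1.0, 0.004]]
(array([-0.004,  0.   , -0.   ]), array([-0.06,  9.95, -0.12]))
```

View pics/side3.png

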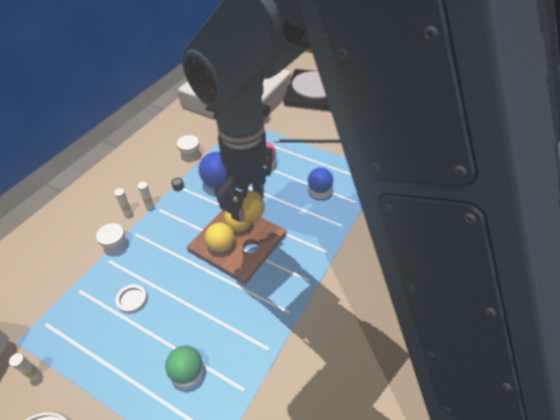

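View pics/top3.png

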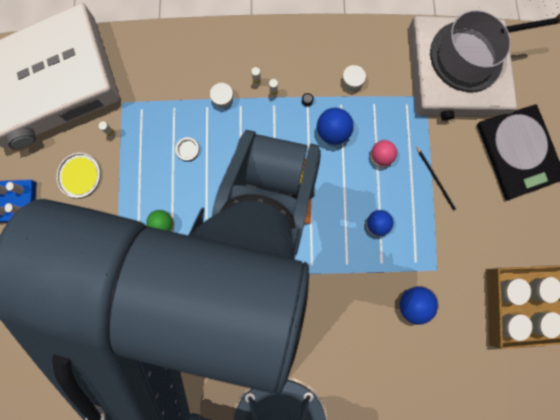

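```bash
python3 - <<'E'
from h import *;import pickle
d=pickle.load(open("s3.pkl","rb"))
for n,p in(("top",(187,149)),("side",(131,298))):
    c=d[n];hsv=cv2.cvtColor(c["frame"],cv2.COLOR_RGB2HSV)
    m=cv2.inRange(hsv,(0,0,110),(179,70,255));w=np.zeros_like(m);cv2.circle(w,p,22,255,-1);m&=w
    k,l,st,ce=cv2.connectedComponentsWithStats(m);i=l[l>0];i=np.bincount(i).argmax()
    cn=max(cv2.findContours((l==i).astype(np.uint8),0,1)[0],key=cv2.contourArea)
    e=cv2.fitEllipse(cv2.convexHull(cn));print(n,e,plane(c,[e[0]],.014).round(4))
I=d["side"]["frame"][160:300,170:340,::-1];cv2.imwrite("pics/s3c.png",cv2.resize(I,(728,600),interpolation=cv2.INTER_CUBIC))
E
```

```text
top ((172.88204956054688, 148.999755859375), (32.94111633300781, 52.191951751708984), 87.41314697265625) [[0.6344 0.2364 0.014 ]]
side ((130.75836181640625, 298.07122802734375), (28.68204689025879, 33.70241928100586), 60.393592834472656) [[0.6313 0.2069 0.014 ]]
```

View pics/s3c.png

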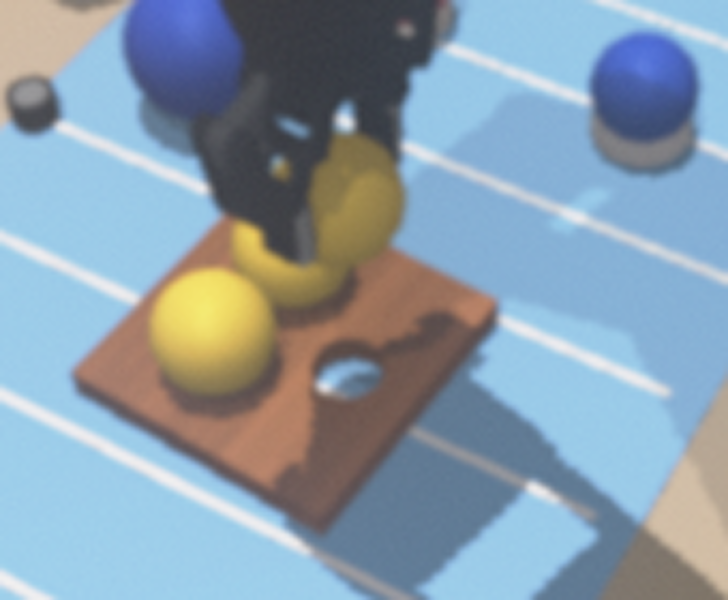

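>>> step_arm(
  moves=[
    [-0.004,0,0,-0.06,4,-0.14,1],
    [-0.004,0,0,-0.06,7,-0.14,1],
    [-0.004,0,0,-0.06,8.5,-0.14,1],
    [-0.004,0,0,-0.06,9.3,-0.14,1],
    [-0.004,0,0,-0.06,9.3,-0.14,1],
    [-0.004,0,0,-0.06,9.3,-0.14,1],
  ],
)

```text
t: 6.05
tcp_pos: [0.4979, -0.0078, 0.0564]
tool_rot: [0.515, 0.486, -0.485, -0.514]
force: [-0.0, 0.1, 0.8]
finger_gap: 0.679
```

```bash
python3 g.py .4975 -.0077 .0495 86.6; python3 - <<'E'
from station import *
import cv2,pickle
d=snapshot("side");pickle.dump(d,open("s4.pkl","wb"))
cv2.imwrite("pics/s4c.png",cv2.resize(d["frame"][160:300,170:340,::-1],(728,600),interpolation=cv2.INTER_CUBIC))
E
```

```text
t 6.05 tcp [ 0.4979 -0.0078  0.0564] F [-0.04  0.05  0.78] gap 0.679 q [-0.24   0.692  1.894 -0.     0.553 -1.752]
[[0.059, 0.002, -0.998], [0.998, -0.001, 0.059], [-0.001, -1.0, -0.002]]
(array([ 0.002,  0.001, -0.001]), array([0.01, 0.69, 0.04]))
```

View pics/s4c.png

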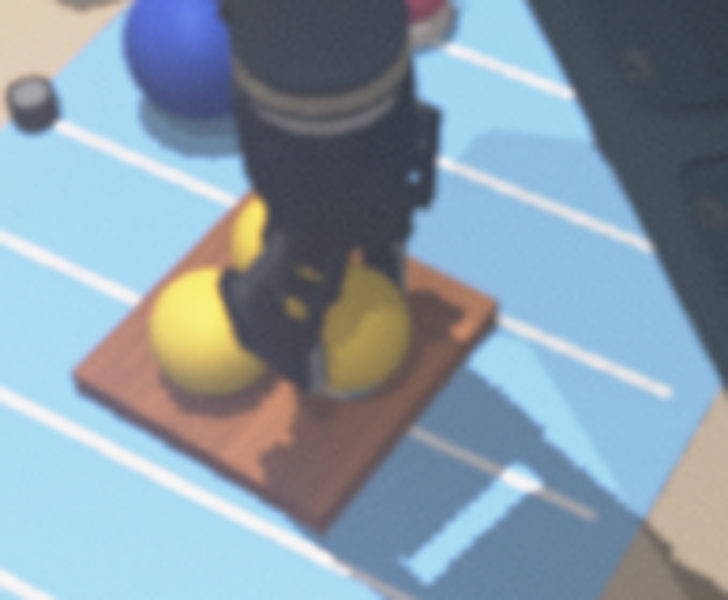

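>>> step_arm(
  moves=[
    [0,0,0,0,0.2,0,1],
    [0,0,0,0,0.4,0,1],
    [0,0,0,0,0.5,0,1],
    [0,0,0,0,0.5,0,1],
  ],
)

```text
t: 6.6
tcp_pos: [0.4978, -0.0079, 0.0514]
tool_rot: [0.515, 0.485, -0.485, -0.514]
force: [-0.6, -0.0, -1.7]
finger_gap: 0.684
```

>>> step_arm(
  moves=[
    [0,0,0,0,0.1,0,1],
    [0,0,0,0,0.2,0,1],
    [0,0,0,0,0.2,0,1],
  ],
)

```text
t: 6.98
tcp_pos: [0.4981, -0.0079, 0.0501]
tool_rot: [0.516, 0.486, -0.485, -0.513]
force: [-1.4, 0.6, 6.2]
finger_gap: 0.684
```

>>> step_arm(
  moves=[
    [0,0,0,0,0,0,-0.4],
    [0,0,0,0,0,0,-0.45],
    [0,0,0,0,0,0,-0.55],
    [0,0,0,0,0,0,-0.7],
    [0,0,0,0,0,0,-0.9],
    [0,0,0,0,0,0,-1],
    [0,0,0,0,0,0,-1],
  ],
)

```text
t: 7.85
tcp_pos: [0.4981, -0.0079, 0.0501]
tool_rot: [0.515, 0.486, -0.484, -0.513]
force: [-0.1, -0.2, -0.8]
finger_gap: 1.007
```

>>> step_arm(
  moves=[
    [0,0,0,0,-2,0,-1],
    [0,0,0,0,-5,0,-1],
    [0,0,0,0,-10,0,-1],
    [0,0,0,0,-15,0,-1],
    [0,0,0,0,-15,0,-1],
  ],
)

```text
t: 8.48
tcp_pos: [0.5001, -0.0082, 0.2038]
tool_rot: [0.518, 0.488, -0.483, -0.511]
force: [0.6, -0.0, 0.6]
finger_gap: 0.999
```

```bash
python3 g.py .4502 -.235 .20 86.6; python3 - <<'E'
from station import *
import cv2,pickle
d=snapshot("side");pickle.dump(d,open("s5.pkl","wb"))
cv2.imwrite("pics/s5c.png",cv2.resize(d["frame"][160:300,170:340,::-1],(728,600),interpolation=cv2.INTER_CUBIC))
E
```

```text
t 8.475 tcp [ 0.5001 -0.0082  0.2038] F [ 0.64 -0.05  0.58] gap 0.999 q [-0.24   0.425  1.799 -0.     0.906 -1.752]
[[0.059, 0.012, -0.998], [0.998, -0.003, 0.059], [-0.002, -1.0, -0.012]]
(array([ 0.012,  0.001, -0.002]), array([-22.93,   0.39,   3.66]))
```

View pics/s5c.png

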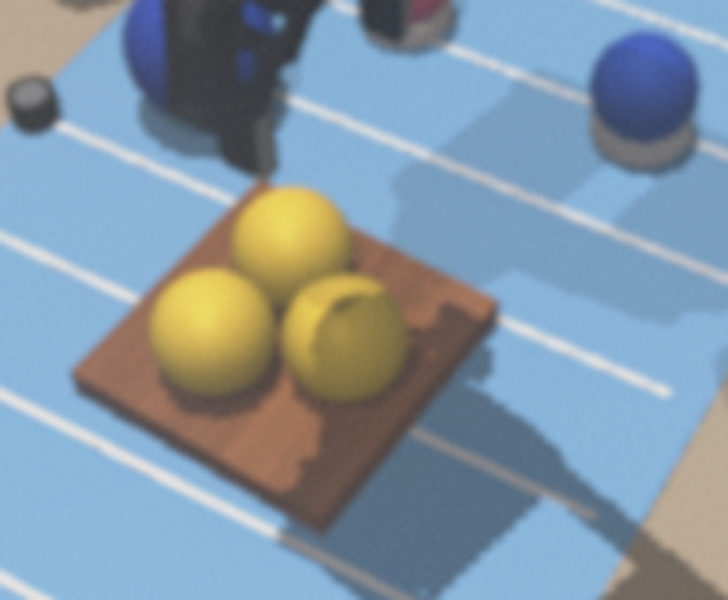

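The third yellow ball is seated at crop (345,338), level with the other two. Next is the blue ball.

>>> step_arm(
  moves=[
    [0.012,0,0,-6,0.2,1,-1],
    [0.012,0,0,-12,0.3,2,-1],
    [0.012,0,0,-18,0.4,3,-1],
    [0.012,0,0,-22.9,0.4,3.66,-1],
    [0.012,0,0,-22.9,0.4,3.66,-1],
    [0.012,0,0,-22.9,0.4,3.66,-1],
    [0.012,0,0,-22.9,0.4,3.66,-1],
  ],
)

```text
t: 9.4
tcp_pos: [0.4483, -0.2325, 0.1972]
tool_rot: [-0.512, -0.484, 0.487, 0.516]
force: [-0.4, 0.7, -1.0]
finger_gap: 0.998
```

```bash
python3 g.py .4502 -.235 .041 86.6
```

```text
t 9.4 tcp [ 0.4483 -0.2325  0.1972] F [-0.41  0.75 -1.  ] gap 0.998 q [-0.698  0.446  1.782 -0.005  0.918 -2.209]
[[0.057, -0.006, -0.998], [0.998, 0.0, 0.057], [0.0, -1.0, 0.006]]
(array([-0.006,  0.002,  0.   ]), array([-0.24, 15.62, -0.3 ]))
```

>>> step_arm(
  moves=[
    [-0.006,0,0,-0.24,5,-0.3,-1],
    [-0.006,0,0,-0.24,10,-0.3,-1],
    [-0.006,0,0,-0.24,13,-0.3,-1],
    [-0.006,0,0,-0.24,15,-0.3,-1],
    [-0.006,0,0,-0.24,15.6,-0.3,-1],
    [-0.006,0,0,-0.24,15.6,-0.3,-1],
    [-0.006,0,0,-0.24,15.6,-0.3,-1],
  ],
)

```text
t: 10.28
tcp_pos: [0.4508, -0.2351, 0.0421]
tool_rot: [0.514, 0.486, -0.486, -0.513]
force: [-0.3, -0.5, 0.1]
finger_gap: 1.001
```

```bash
python3 g.py .4502 -.235 .041 86.6; python3 - <<'E'
from station import *
import cv2,pickle
d=snapshot("side");t=snapshot("top")
cv2.imwrite("pics/s6c.png",cv2.resize(d["frame"][110:250,230:400,::-1],(728,600),interpolation=cv2.INTER_CUBIC))
cv2.imwrite("pics/t6c.png",t["frame"][:,:,::-1])
E
```

```text
t 10.275 tcp [ 0.4508 -0.2351  0.0421] F [-0.32 -0.46  0.13] gap 1.001 q [-0.701  0.726  1.871 -0.     0.543 -2.215]
[[0.056, 0.001, -0.998], [0.998, -0.001, 0.056], [-0.001, -1.0, -0.001]]
(array([ 0.001,  0.003, -0.001]), array([0.01, 0.11, 0.06]))
```

View pics/s6c.png

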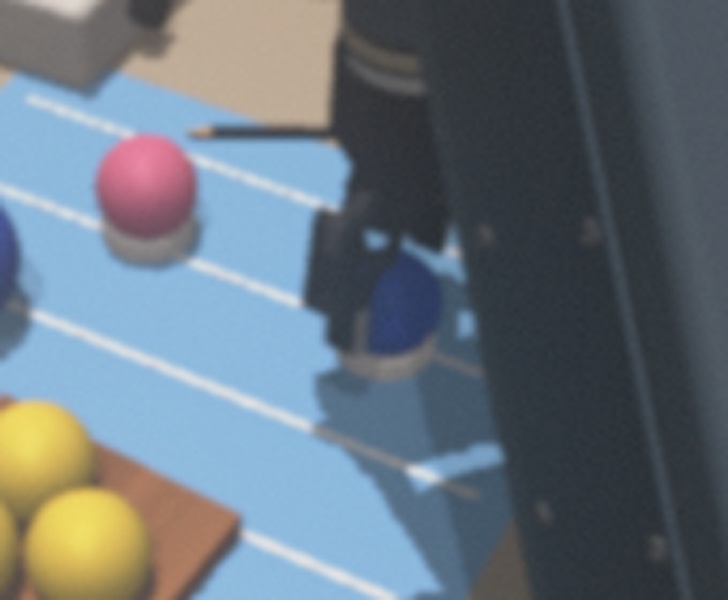

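View pics/t6c.png

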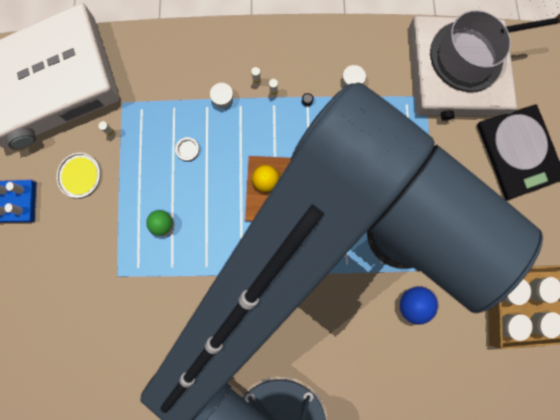

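Blue sits between the fingers in the side view at crop (405,305), still in its lid. Closing and lifting.

>>> step_arm(
  moves=[
    [0,0,0,0,0,0,1],
    [0,0,0,0,0,0,1],
    [0,0,0,0,0,0,1],
    [0,0,0,0,0,0,1],
    [0,0,0,0,0,0,1],
    [0,0,0,0,0,0,1],
    [0,0,0,0,0,0,1],
    [0,0,0,0,0,0,1],
  ],
  grip_force=30,
)

```text
t: 11.38
tcp_pos: [0.4508, -0.2345, 0.0429]
tool_rot: [0.515, 0.486, -0.485, -0.514]
force: [1.4, 3.7, 5.3]
finger_gap: 0.685
```

>>> step_arm(
  moves=[
    [0,0,0,0,-3,0,1],
    [0,0,0,0,-8,0,1],
    [0,0,0,0,-13,0,1],
    [0,0,0,0,-16,0,1],
    [0,0,0,0,-16,0,1],
  ],
)

```text
t: 12.0
tcp_pos: [0.4515, -0.2354, 0.2051]
tool_rot: [0.517, 0.486, -0.485, -0.512]
force: [0.0, -0.4, -2.0]
finger_gap: 0.68
```

```bash
python3 g.py .5335 -.0098 .19 86.6; python3 - <<'E'
from station import *
import cv2,pickle
d=snapshot("side")
cv2.imwrite("pics/s7.png",d["frame"][:,:,::-1])
E
```

```text
t 12.0 tcp [ 0.4515 -0.2354  0.2051] F [ 0.03 -0.41 -1.99] gap 0.68 q [-7.010e-01  4.350e-01  1.773e+00  1.000e-03  9.260e-01 -2.215e+00]
[[0.057, 0.006, -0.998], [0.998, -0.004, 0.057], [-0.004, -1.0, -0.006]]
(array([ 0.006,  0.002, -0.004]), array([22.99,  1.47, -6.88]))
```

View pics/s7.png

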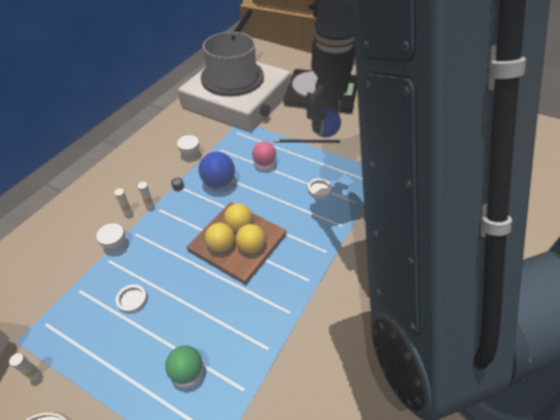

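Blue is held and the three yellow balls are all in their seats. Moving above the crown.

>>> step_arm(
  moves=[
    [0,0,0,6,0,-2,1],
    [0,0,0,11,0,-3.5,1],
    [0,0,0,16,0.5,-5,1],
    [0,0,0,20,1,-6,1],
    [0.006,0,0,22.99,1.47,-6.88,1],
    [0.006,0,0,22.99,1.47,-6.88,1],
    [0.006,0,0,22.99,1.47,-6.88,1],
    [0.006,0,0,22.99,1.47,-6.88,1],
  ],
)

```text
t: 13.05
tcp_pos: [0.5319, -0.01, 0.188]
tool_rot: [-0.514, -0.484, 0.486, 0.515]
force: [0.1, 0.4, -1.7]
finger_gap: 0.688
```

```bash
python3 g.py .5335 -.0098 .108 86.6
```

```text
t 13.05 tcp [ 0.5319 -0.01    0.188 ] F [ 0.13  0.38 -1.74] gap 0.688 q [-0.228  0.491  1.726 -0.003  0.929 -1.738]
[[0.059, -0.004, -0.998], [0.998, -0.001, 0.059], [-0.001, -1.0, 0.004]]
(array([-0.004,  0.001, -0.001]), array([ 0.04,  8.  , -0.19]))
```

>>> step_arm(
  moves=[
    [-0.004,0,0,0.02,3,-0.17,1],
    [-0.004,0,0,0.02,5.5,-0.17,1],
    [-0.004,0,0,0.02,7,-0.17,1],
    [-0.004,0,0,0.02,7.8,-0.17,1],
    [-0.004,0,0,0.02,7.8,-0.17,1],
    [-0.004,0,0,0.02,7.8,-0.17,1],
  ],
)

```text
t: 13.8
tcp_pos: [0.5338, -0.0101, 0.1107]
tool_rot: [0.515, 0.485, -0.485, -0.514]
force: [0.2, 0.3, -1.2]
finger_gap: 0.679
```

```bash
python3 g.py .5335 -.0098 .099 86.6; python3 - <<'E'
from station import *
import cv2,pickle
d=snapshot("side");pickle.dump(d,open("s8.pkl","wb"))
cv2.imwrite("pics/s8c.png",cv2.resize(d["frame"][160:300,170:340,::-1],(728,600),interpolation=cv2.INTER_CUBIC))
E
```

```text
t 13.8 tcp [ 0.5338 -0.0101  0.1107] F [ 0.16  0.33 -1.18] gap 0.679 q [-0.228  0.617  1.78  -0.002  0.743 -1.738]
[[0.059, 0.001, -0.998], [0.998, -0.002, 0.059], [-0.002, -1.0, -0.001]]
(array([ 0.001,  0.001, -0.002]), array([0.03, 1.17, 0.04]))
```

View pics/s8c.png

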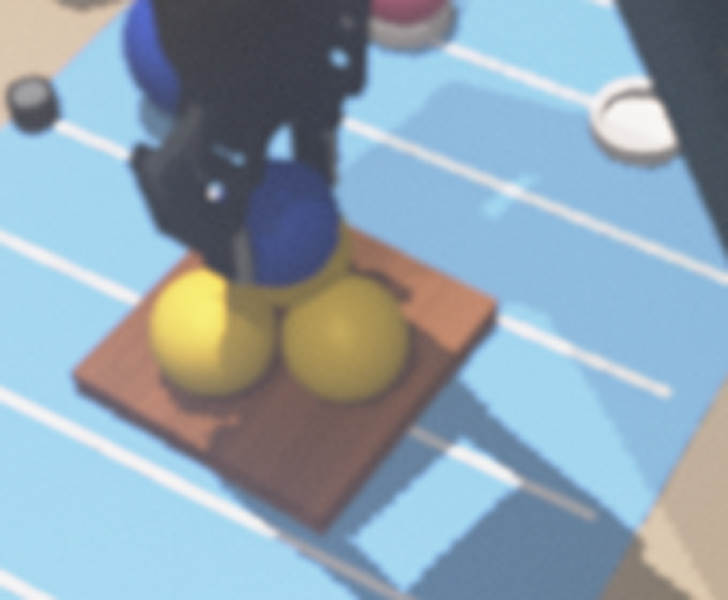

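>>> step_arm(
  moves=[
    [0,0,0,0.02,0.3,0.03,1],
    [0,0,0,0.02,0.6,0.03,1],
    [0,0,0,0.02,0.8,0.03,1],
    [0,0,0,0.02,0.8,0.03,1],
  ],
)

```text
t: 14.35
tcp_pos: [0.5334, -0.0098, 0.1025]
tool_rot: [0.515, 0.485, -0.485, -0.514]
force: [-0.4, 0.3, -1.3]
finger_gap: 0.68
```

>>> step_arm(
  moves=[
    [0,0,0,0,0.1,0,1],
    [0,0,0,0,0.2,0,1],
    [0,0,0,0,0.2,0,1],
  ],
)

```text
t: 14.72
tcp_pos: [0.5334, -0.0098, 0.1004]
tool_rot: [0.515, 0.485, -0.485, -0.514]
force: [0.2, 0.3, -1.5]
finger_gap: 0.685
```

>>> step_arm(
  moves=[
    [0,0,0,0,0.05,0,1],
    [0,0,0,0,0.1,0,1],
    [0,0,0,0,0.1,0,1],
  ],
)

```text
t: 15.1
tcp_pos: [0.5337, -0.0099, 0.0997]
tool_rot: [0.515, 0.485, -0.485, -0.514]
force: [0.6, 0.0, 0.6]
finger_gap: 0.686
```

>>> step_arm(
  moves=[
    [0,0,0,0,0.05,0,1],
    [0,0,0,0,0.05,0,1],
  ],
)

```text
t: 15.35
tcp_pos: [0.534, -0.0099, 0.0994]
tool_rot: [0.516, 0.485, -0.485, -0.513]
force: [0.7, 0.4, 1.7]
finger_gap: 0.679
```

```bash
python3 - <<'E'
from station import *
import cv2,pickle
d=snapshot("side");pickle.dump(d,open("s9.pkl","wb"))
cv2.imwrite("pics/s9c.png",cv2.resize(d["frame"][160:300,170:340,::-1],(728,600),interpolation=cv2.INTER_CUBIC))
E
```

```text
(no output)
```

View pics/s9c.png

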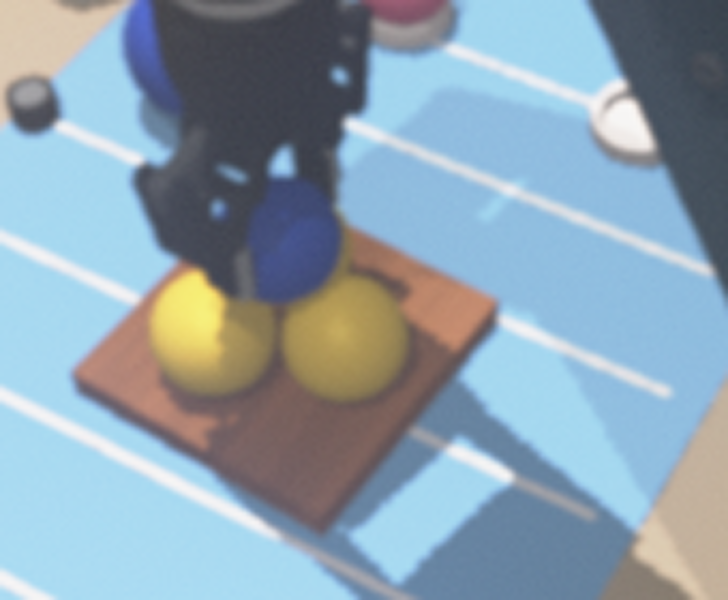

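Blue rests at crop (293,240) in the hollow with light contact force, near the expected height. Releasing gently.

>>> step_arm(
  moves=[
    [0,0,0,0,0,0,-0.38],
    [0,0,0,0,0,0,-0.4],
    [0,0,0,0,0,0,-0.44],
    [0,0,0,0,0,0,-0.48],
    [0,0,0,0,0,0,-0.55],
    [0,0,0,0,0,0,-0.65],
    [0,0,0,0,0,0,-0.8],
    [0,0,0,0,0,0,-1],
    [0,0,0,0,0,0,-1],
  ],
)

```text
t: 16.52
tcp_pos: [0.534, -0.0099, 0.0994]
tool_rot: [0.516, 0.485, -0.485, -0.513]
force: [-0.1, 0.5, 0.5]
finger_gap: 1.0
```

```bash
python3 - <<'E'
from station import *
import cv2,pickle
d=snapshot("side")
cv2.imwrite("pics/s10c.png",cv2.resize(d["frame"][160:300,170:340,::-1],(728,600),interpolation=cv2.INTER_CUBIC))
E
```

```text
(no output)
```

View pics/s10c.png

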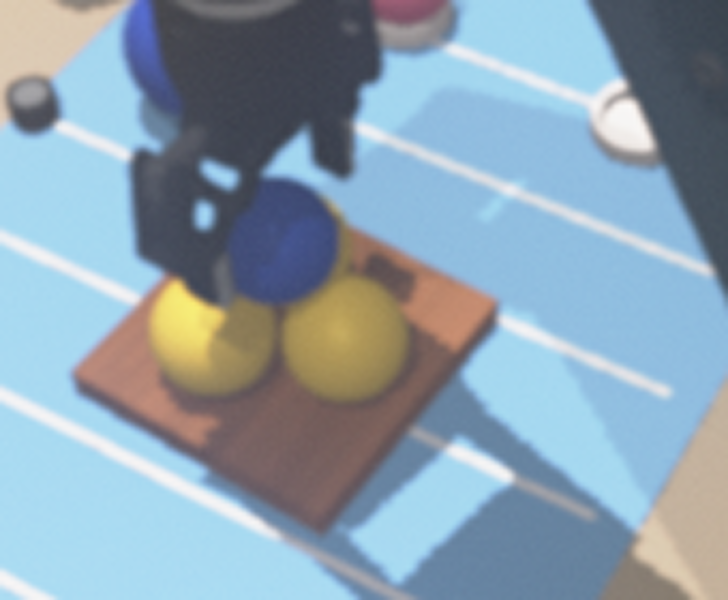

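The ball stayed put at crop (283,240) after the fingers opened. I'm retreating straight up, starting slowly.

>>> step_arm(
  moves=[
    [0,0,0,0,-1,0,-1],
    [0,0,0,0,-3,0,-1],
    [0,0,0,0,-6,0,-1],
    [0,0,0,0,-10,0,-1],
    [0,0,0,0,-14,0,-1],
    [0,0,0,0,-16,0,-1],
    [0,0,0,0,-16,0,-1],
  ],
)

```text
t: 17.45
tcp_pos: [0.5346, -0.0098, 0.2617]
tool_rot: [0.517, 0.486, -0.484, -0.512]
force: [-0.3, -1.1, -0.2]
finger_gap: 0.998
```

>>> step_arm(
  moves=[
    [0,0,0,6,0,0,-1],
    [0,0,0,12,0,0,-1],
    [0,0,0,18,0,0,-1],
    [0,0,0,24,0,0,-1],
    [0,0,0,26,0,0,-1],
    [0,0,0,26,0,0,-1],
    [0,0,0,26,0,0,-1],
  ],
)

```text
t: 18.32
tcp_pos: [0.5496, 0.2482, 0.2604]
tool_rot: [0.517, 0.485, -0.484, -0.512]
force: [-1.0, -0.1, -0.3]
finger_gap: 1.001
```

```bash
python3 - <<'E'
from station import *
from h import *
import cv2,pickle
d={n:snapshot(n) for n in("side","top")}
pickle.dump(d,open("s11.pkl","wb"))
for n in d: cv2.imwrite(f"pics/{n}11.png",d[n]["frame"][:,:,::-1])
s=sense();print(s["t"],s["tcp_pos"],s["force"])
E
```

```text
18.425 [0.54993783 0.24789177 0.26079471] [0.12490112 0.36145307 0.27128347]
```

View pics/side11.png

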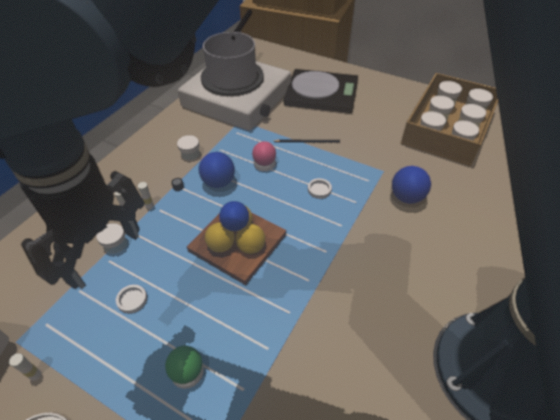

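View pics/top11.png

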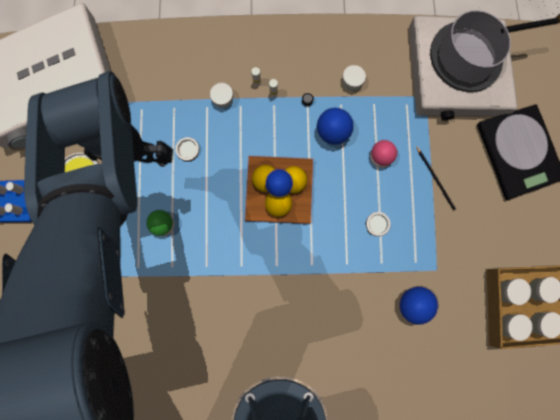

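The side view shows blue at (235,215) and the top view at (279,182), on top of the three yellows, with the arm clear. I'll check its position and then hand in.

```bash
python3 - <<'E'
from station import *
from h import *
import pickle
d=pickle.load(open("s11.pkl","rb"));T,S=d["top"],d["side"]
a=coneaxis(T,mask(T,"b",(279,182),16));b=coneaxis(S,mask(S,"b",(235,215),17))
print(tri(T["xyz"],a[0],S["xyz"],b[0]))
print(sign_off())
E
```

```text
(array([ 0.53392453, -0.00951811,  0.09099003]), np.float64(0.00017954891876863877), array([1.08288656, 0.82224842]))
the job is handed in; nothing more can be done
None
```

The pyramid is finished and the job is handed in, at about 18.5 s of the 64 s allowed. I put the loose yellow ball in the empty seat, then set the smallest blue ball on top of the three yellows.

- **Blue ball position:** after I backed the arm away, the two cameras together placed its centre at (0.534, -0.010, 0.091) m. The crown was expected at (0.533, -0.010, 0.090), a difference of about 1 mm.
- **Yellow ball:** I confirmed it by eye only, sitting level with the other two and still in its seat in later pictures; I did not re-measure it. It touched down at about the expected height.
- **Arm and forces:** the gripper was open and about 26 cm to the side of the pyramid at hand-in. The highest force I read at the end of any move was about 7 N.
- **Measurements that disagreed:**
  - The two seated yellow balls came out at heights of 46 and 35 mm instead of 42, because they overlap in the side view. I used their top-view positions, which agreed with the hole and the board.
  - One measurement of the emptied jar lid came out wrong because it merged with a stripe on the mat, so I ignored it.

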